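Build up the microscope lens stack

TASK

Build up the microscope's lens stack in the black lens holder: first tip the lens into the holder's round seat edge first and then lay it flat, next stand the wide spacer ring around it on the holder's rim, then the cover on the spacer with its spigot inside, and last the small lock ring over the cover's knob so that it lies flat. Let go of everything, and leave the wire spool, the tape roll and the screwdriver where they lie.

Things in the scene. Friction and masses are not known exactly. Their poses are not given: they have to be found in the camera images.
- holder: Fixed black lens holder on the bench: a square foot 92 x 92 x 8 mm and on it a round cup 72 mm in outer diameter. The cup has a round recess (the seat) 49 mm in diameter, open upward; its flat floor is 21 mm and its rim 26 mm above the bench, so it is 5 mm deep. Origin: centre of the underside, on the seat's axis, at bench height. z up, x and y along the foot's sides.
- lens: Loose lens in a plain dark metal rim: a disc 44 mm in diameter with a straight 12 mm high rim and a slightly domed glass face on top (14 mm high in all). It lies dome up and goes in dome up. Origin: centre of its flat underside; z up through the dome. Seated, its underside is on the seat's floor and 9 mm of it stand above the holder's rim. About 60 g.
- spacer: Loose bare aluminium spacer ring, the taller and wider of the two aluminium rings: 64 mm outer, 49 mm inner diameter, 24 mm high, both ends alike. Origin: centre of its underside (on the axis); z along the axis, up. In place it stands on the holder's rim with the lens inside its lower end. About 110 g.
- cover: Loose aluminium cover, stepped and turned in one piece; from below: spigot 43 mm in diameter and 6 mm high, flange 64 mm in diameter and 8 mm high, knob 28 mm in diameter and 16 mm high (30 mm in all). It lies on its spigot, knob up. Origin: centre of the spigot's underside; z up along the axis. In place the spigot is inside the spacer's upper end and the flange rests on the spacer. About 110 g.
- lockring: Loose bare aluminium lock ring, the smaller and lower of the two aluminium rings: 52 mm outer, 36 mm inner diameter, 13 mm high, both ends alike. Origin: centre of its underside (on the axis); z along the axis, up. In place it lies around the cover's knob, flat on the cover's flange. About 50 g.
- spool: Bystander, leave alone: upright spool of red wire with white flanges 52 mm in diameter, 42 mm high. Origin: centre of its underside.
- tape: Bystander, leave alone: roll of blue tape lying flat, a ring 90 mm outer and 76 mm inner diameter, 25 mm high. Origin: centre of its underside.
- driver: Bystander, leave alone: screwdriver with a green handle, 190 mm long, lying roughly crosswise at the far side of the work, beyond reach of the job. x along the shaft, handle to -x; origin near its middle, on its underside.
Not all that is in view belongs to the job. What is shaped like the holder but green or pink is not meant.

How it is judged:
On the way, in this order (a step that is already met when the one before it is completed fails the run):
1. the lens is tipped (at least 7 degrees from level) with its low edge inside the holder's seat, its centre within 10 mm of the seat's axis (horizontal distance between lens and holder below 0.01 m and ((angle between lens's own z axis and vertical above 0.12 rad and z of lens in the frame of holder below 0.0286 m) or (angle between lens's own z axis and vertical above 0.25 rad and z of lens in the frame of holder below 0.0314 m) or (angle between lens's own z axis and vertical above 0.4 rad and z of lens in the frame of holder below 0.0345 m) or (angle between lens's own z axis and vertical above 0.6 rad and z of lens in the frame of holder below 0.0384 m))), for 0.1 s.
2. the lens lies flat on the floor of the seat (horizontal distance between lens and holder below 0.005 m and z of lens in the frame of holder between 0.019 and 0.0235 m and angle between lens's own z axis and vertical below 0.06 rad), for 0.2 s.
3. the spacer ring stands on the holder's rim around the lens (all of step 2 and horizontal distance between spacer and holder below 0.008 m and z of spacer in the frame of holder between 0.0235 and 0.0285 m and angle between spacer's own z axis and vertical below 0.06 rad), for 0.2 s.
4. the cover sits on the spacer with its spigot inside (all of step 3 and horizontal distance between cover and spacer below 0.006 m and z of cover in the frame of holder between 0.0415 and 0.0465 m and angle between cover's own z axis and vertical below 0.06 rad), for 0.2 s.
5. the lock ring lies on the cover's flange around the knob (all of step 4 and horizontal distance between lockring and cover below 0.007 m and z of lockring in the frame of holder between 0.0555 and 0.0605 m and angle between lockring's own z axis and vertical below 0.06 rad), for 0.2 s.
At the end, for the whole second after the job is handed in: Centred and flat, in a stack: lens on the seat floor (within 5 mm of the axis), spacer on the rim (8 mm), cover on the spacer, spigot inside (6 mm), lock ring on the flange round the knob (7 mm); heights within 2 mm, tilts under 0.06 rad; released, at rest (all of step 5 and linear speed of each of lens, spacer, cover, lockring below 0.02 m/s); the robot touches nothing.
It fails at once if the wire spool is moved by more than 20 mm (distance of spool from where it was at the start of the episode above 0.02 m).
It fails at once if the tape roll is moved by more than 20 mm (distance of tape from where it was at the start of the episode above 0.02 m).
It fails at once if the screwdriver is moved by more than 20 mm (distance of driver from where it was at the start of the episode above 0.02 m).
It also fails if it takes over 99 s, if anything falls off the work surface, if the arm or the gripper's body presses on something with over 40 N, if the wrist force passes 120 N, or if a joint passes its speed limit or range.

ROBOT

A 7-joint arm with a two-finger parallel gripper is mounted at the origin on the work surface. World frame = base frame: x ahead of the robot, y to its left, z up, the work surface at z = 0. Lengths are in m, angles in rad, forces in N, time in s.
With the tool pointing down it reaches from about 0.4 to 0.85 m from the base axis. Payload 4.5 kg.
Tool frame: the origin (TCP) lies where the fingers leave the gripper's body, on its centre line; the fingertips stand 64 mm ahead of it and the grasp point (between the pads) lies 45 mm ahead of it; z points along the fingers, y is the line along which they close (so a half turn about z gives the same grasp; the last joint's range is limited). The gripper opens to 88 mm and grips with 3 to 60 N. Pads are 18 mm wide; open, the fingers measure 123 mm over their backs; the gripper's body (75 mm by 187 mm) begins 45 mm behind the grasp point.
Start: joints at [-1.172, 0.689, -0.195, 1.565, 0.157, 0.902, -0.215], TCP at [0.223, 0.584, 0.303] pointing down, gripper open.
Joint ranges: [-3.01, 3.01], [-0.46, 2.08], [-1.47, 1.51], [0.13, 2.56], [-1, 4.14], [0.04, 2.09], [-2.66, 2.66]. Speed limits (rad/s): [2.57, 2.57, 3.14, 3.14, 3.14, 3.14, 3.14].

INTERFACE

Orientations are given as a unit quaternion [x, y, z, w].
In Python, from plant import r gives the robot as it stands.
- The arm moves only by the tool play_rows, never from a script. Its arguments are lists of equal length, an entry for each row: "translation": the shift along the tool's x, y, z in m, a list of three; "delta_rot": the turn, a rotation vector about the tool's x, y, z in degrees, a list of three; "grip": the opening, from -1 (shut) to 1 (fully open). In form: {"translation": [[x, y, z], ...], "delta_rot": [[rx, ry, rz], ...], "grip": [grip, ...]}. A call has 1 to 20 rows; each row shifts and turns the commanded pose from where the row before left it, along the tool's axes as they then stand; what a row does not reach is not made up. A row lasts 1/8 s, in which the tool goes at most 62.5 mm and 10.7 degrees, less where a joint would pass 70% of its speed; a pose out of reach is approached as far as the arm can. A call with a gripper value outside its range is refused whole. The fingers move at their own pace and stop on an object; "squeeze" is the grip in N (left out, the last holds). Time passes only in rows, so rows that do not move let the fingers close. It gives the time, the measured TCP pose, the force, the opening and the grip force at its end, in the units of the state.
- r.get_state(): the state, without advancing time (a new reading comes with each control period).
- r.snapshot(name): name is "side" or "top" or "wrist"; returns the picture (400x640x3 uint8, blue, green, red); there is no depth.
- r.get_calibration(name): a dict with "intrinsics" (3x3 intrinsics, pixels), "eye" and "rotation" of the camera in the world. Camera axes: x right, y up, looking along -z (the intrinsics and any distortion apply to the point x, -y, -z); pixel columns grow to the right and rows downward; lengths in m; the calibration is good to about 2 mm. A picture is of the moment at which its call begins: read the wrist's pose just before it. get_calibration takes no time and is no camera call; for the wrist camera it gives the pose at the moment of the call.
- r.finish_job(): hands the job in; it is judged then, once.
Trained networks look in the newest picture that a camera, given by its name, has taken for a name from the list of things; names that differ only in an ending like _2 or _b are one class to them, and where a whole thing is asked for, a point or a joint stands for the part that bears it (a point fixed in the world has none). Each returns a list of dicts, best first, with "confidence" (0 to 1); they miss things now and then, are a little off and sometimes report something else, mostly with a low value. They report only what shows in the picture. A call takes as long as a camera call. They do not tell look-alikes from the thing itself.
- r.look_for(camera, target): "point" ([x, y, z] in m, in world coordinates, good to about 4 mm: the middle of the surface that is visible of it).
- r.silhouettes(camera, target): "pixels" (400x640 bool, what is visible of it).
The state is a dict: "clock": time; "q": joint angles; "qd": joint speeds; "joint_torque": joint torques, N m; "tool_pos": TCP position; "eef_rot": TCP orientation; "contact_force": force on the tool from outside, world axes, zero at the start; "moment": the same for the moment, N m; "opening": opening from 0.0 (shut) to 1.0 (fully open); "finger_force": force on a finger pad.
Only numpy, scipy, OpenCV 4.12 (cv2) and the standard library are available. Lean on these libraries where they do the work, as an engineer would, in place of code of your own. Each camera call takes 0.05 s, during which the arm holds its last target. There are 200 camera calls.

## Working session

There is one attempt and no reset: what is moved stays moved. The work goes in short steps, Python scripts to look and compute and a tool call to move; the robot and the scene stay as the last step left them, time stands still between calls to the robot, and variables do not carry over. Pictures are saved under pics/ and viewed, at most 17 in all, crops included, and the job is handed in when it is done.

Besides the shell and the picture viewer there is one more tool, called after ">>>" as a command line: name --argument value ..., lists and objects as JSON in quotes. play_rows: Moves the arm, as the interface text tells. Its arguments: {"type":"object","properties":{"translation":{"type":"array","items":{"type":"array","items":{"type":"number"}}},"delta_rot":{"type":"array","items":{"type":"array","items":{"type":"number"}}},"grip":{"type":"array","items":{"type":"number"}},"squeeze":{"type":"number"}},"required":["translation","delta_rot","grip"]}

```bash
ls; mkdir -p pics; cat > h.py <<'E'
import numpy as np, cv2
from plant import r
from scipy.spatial.transform import Rotation as R
def cal(n):
    c=r.get_calibration(n); return np.array(c["intrinsics"]),np.array(c["eye"]),np.array(c["rotation"])
def ray(c,uv):
    K,e,Ro=c; d=np.linalg.inv(K)@[uv[0],uv[1],1.]; return e,Ro@(d*[1,-1,-1])
def atz(c,uv,z):
    e,d=ray(c,uv); return e+d*(z-e[2])/d[2]
def proj(c,p):
    K,e,Ro=c; q=(Ro.T@(np.array(p)-e))*[1,-1,-1]; q=K@q; return q[:2]/q[2]
E
python3 - <<'E'
from h import *
print(r.get_calibration("side"),r.get_calibration("top").keys())
for n in ["side","top"]:
    cv2.imwrite(f"pics/{n}0.png",r.snapshot(n))
    c=cal(n); print(n,c[1].round(3))
    for t in ["holder","lens","spacer","cover","lockring","spool","tape","driver"]:
        for o in r.look_for(n,t)[:4]:
            print(t,np.round(o["point"],3),round(o["confidence"],2),proj(c,o["point"]).round())
print(r.get_state())
E
```

```text
pics
{'intrinsics': array([[457.15670888,   0.        , 325.36915254],
       [  0.        , 457.15670888, 194.53919556],
       [  0.        ,   0.        ,   1.        ]]), 'eye': array([ 0.03709549, -0.44106961,  0.83124099]), 'rotation': array([ 0.32709685, -0.14687501, -0.36490576,  0.85923173])} dict_keys(['intrinsics', 'eye', 'rotation'])
side [ 0.037 -0.441  0.831]Traceback (most recent call last):
  File "<stdin>", line 8, in <module>
  File "h.py", line 11, in proj
    K,e,Ro=c; q=(Ro.T@(np.array(p)-e))*[1,-1,-1]; q=K@q; return q[:2]/q[2]
                 ~~~~^^~~~~~~~~~~~~~~
ValueError: matmul: Input operand 1 has a mismatch in its core dimension 0, with gufunc signature (n?,k),(k,m?)->(n?,m?) (size 3 is different from 4)
```

```bash
sed -i 's/np.array(c\["rotation"\])/R.from_quat(c["rotation"]).as_matrix()/' h.py
python3 - <<'E'
from h import *
for n in ["side","top"]:
    cv2.imwrite(f"pics/{n}0.png",r.snapshot(n))
    c=cal(n); print(n,c[1].round(3))
    for t in ["holder","lens","spacer","cover","lockring","spool","tape","driver"]:
        for o in r.look_for(n,t)[:4]:
            print(t,np.round(o["point"],3),round(o["confidence"],2),proj(c,o["point"]).round())
s=r.get_state(); print(s)
c=cal("wrist"); print("wrist in tool",R.from_quat(s["eef_rot"]).inv().apply(c[1]-s["tool_pos"]),c[0])
E
```

```text
side [ 0.037 -0.441  0.831]
holder [0.596 0.152 0.015] 0.88 [304. 171.]
holder [0.742 0.21  0.016] 0.85 [327. 133.]
holder [0.374 0.373 0.015] 0.63 [179. 172.]
lens [0.444 0.247 0.011] 0.55 [232. 184.]
spacer [ 0.438 -0.101  0.021] 0.66 [335. 268.]
cover [0.614 0.015 0.012] 0.96 [349. 197.]
lockring [ 0.436 -0.278  0.009] 0.8 [401. 326.]
spool [ 0.62  -0.187  0.036] 0.67 [421. 236.]
tape [0.428 0.09  0.023] 0.93 [270. 220.]
driver [ 0.778 -0.132  0.022] 0.94 [440. 189.]
top [0.395 0.035 1.087]
holder [0.379 0.378 0.018] 0.9 [167. 286.]
holder [0.301 0.208 0.012] 0.88 [247. 324.]
holder [0.749 0.216 0.014] 0.69 [250. 117.]
holder [0.604 0.161 0.013] 0.67 [273. 182.]
lens [0.449 0.252 0.014] 0.67 [228. 253.]
spacer [ 0.437 -0.099  0.025] 0.74 [394. 260.]
cover [0.614 0.015 0.015] 0.89 [340. 178.]
lockring [ 0.444 -0.276  0.014] 0.6 [478. 258.]
spool [ 0.625 -0.176  0.045] 0.59 [431. 170.]
tape [0.437 0.097 0.02 ] 0.58 [301. 260.]
{'clock': 1.0, 'q': array([-1.172208  ,  0.68907213, -0.19463548,  1.56531726,  0.15730618,
        0.90249161, -0.21511247]), 'qd': array([ 0.0011964 , -0.00050014, -0.00113548, -0.00147244,  0.00109304,
        0.00172602,  0.00014316]), 'joint_torque': array([-2.87153334e-04, -5.27494311e+01, -1.26747709e+00, -1.53754717e+01,
       -5.20233228e-02, -7.76410834e-04,  5.08392517e-06]), 'tool_pos': array([0.22293535, 0.5839015 , 0.30275641]), 'eef_rot': array([ 1.81363282e-01,  9.83416167e-01,  5.00017757e-05, -5.14024996e-06]), 'contact_force': array([-0.24178899,  0.49343912,  0.56536615]), 'moment': array([ 0.04084433, -0.03359793,  0.02782254]), 'finger_force': 0.0, 'opening': 0.9976700129948876}
wrist in tool [ 0.06798849  0.00035486 -0.08232833] [[342.5688916    0.         327.18762824]
 [  0.         342.5688916  199.57968357]
 [  0.           0.           1.        ]]
```

View pics/side0.png

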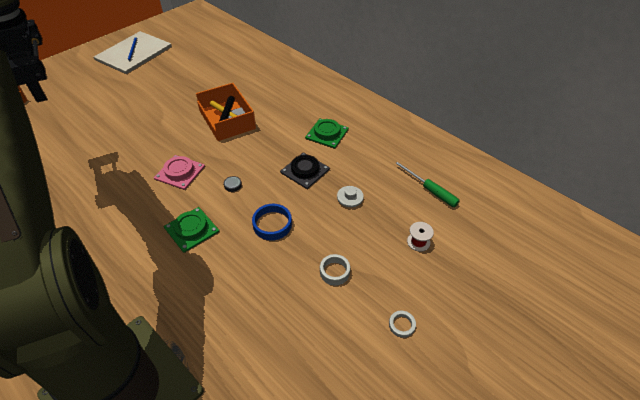

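View pics/top0.png

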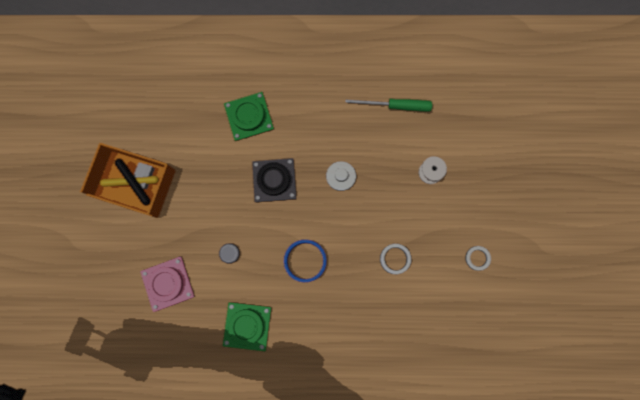

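The lens (228,253 top view) is grey and the spacer is the larger ring (394,260); the lock ring is the smaller one (478,258). Four things are holder-shaped in the top view: green (249,116), black (273,181), pink (167,285) and green (247,326). Only the black one fits. I'll measure with silhouettes from both views and confirm it in a crop.

```bash
cat >> h.py <<'E'
from scipy.optimize import least_squares
def circ(rad,z,n=48):
    a=np.linspace(0,2*np.pi,n,endpoint=False); return np.c_[rad*np.cos(a),rad*np.sin(a),0*a+z]
SQ=np.array([[x,y,z] for x in(-.046,.046) for y in(-.046,.046) for z in(0,.008)])
MOD={"holder":np.r_[SQ,circ(.036,.008),circ(.036,.026)],"lens":np.r_[circ(.022,0),circ(.022,.012)],
"spacer":np.r_[circ(.032,0),circ(.032,.024)],"cover":np.r_[circ(.0215,0),circ(.032,.006),circ(.032,.014),circ(.014,.03)],
"lockring":np.r_[circ(.026,0),circ(.026,.013)],"spool":np.r_[circ(.026,0),circ(.026,.042)],"tape":np.r_[circ(.045,0),circ(.045,.025)]}
def hullstat(p):
    h=cv2.convexHull(np.asarray(p,np.float32).reshape(-1,1,2)); m=cv2.moments(h)
    return np.array([m["m10"]/m["m00"],m["m01"]/m["m00"],m["m00"]**.5])
def predict(c,t,x):
    P=MOD[t]@R.from_euler("z",x[3] if len(x)>3 else 0).as_matrix().T+x[:3]
    return hullstat([proj(c,p) for p in P])
def observe(n,t,near=None):
    best=None
    for o in r.silhouettes(n,t):
        m=o["pixels"].astype(np.uint8); k,l,s,ce=cv2.connectedComponentsWithStats(m)
        if k<2: continue
        i=1+np.argmax(s[1:,4]); ys,xs=np.nonzero(l==i)
        st=hullstat(np.r_[np.c_[xs-.5,ys-.5],np.c_[xs+.5,ys+.5],np.c_[xs-.5,ys+.5],np.c_[xs+.5,ys-.5]])
        if near is not None and np.hypot(*(st[:2]-near))>30: continue
        return st,o["confidence"]
def locate(obs,t,x0,yaw=0,freez=None):
    "obs: list of (cal, stat)"
    f=lambda x: np.concatenate([(predict(c,t,np.r_[x,[0]*(3-len(x)) if freez is None else freez,yaw])-s)[:2] for c,s in obs])
    s=least_squares(f,x0 if freez is None else x0[:2],diff_step=1e-4); return s.x,s.fun
E
python3 - <<'E'
from h import *
G={"holder":(.602,.158),"lens":(.447,.25),"spacer":(.438,-.1),"cover":(.614,.015),"lockring":(.44,-.277),"spool":(.622,-.18),"tape":(.433,.094)}
cs={n:cal(n) for n in("side","top")}
ims={n:r.snapshot(n) for n in cs}
for t,g in G.items():
    x0=np.r_[g,.0]; obs=[]
    for n in cs:
        p=predict(cs[n],t,np.r_[x0,0]); o=observe(n,t,p[:2])
        if o: obs.append((cs[n],o[0])); q=o[0]; print(t,n,round(o[1],2),q.round(1),"size pred",p[2].round(1))
    if len(obs)==2: x,f=locate(obs,t,x0); print("  3D",x.round(4),f.round(1))
    for c,s in obs:
        x,f=locate([(c,s)],t,x0,freez=[0.]); print("  z0",x.round(4))
a=cv2.resize(ims["top"][140:270,200:360],None,fx=4,fy=4,interpolation=2)[:, :640]
cv2.imwrite("pics/crop.png",a)
E
```

```text
lens side 0.55 [232.1 183.4  14.4] size pred 15.6
lens top 0.62 [228.6 252.6  19.9] size pred 18.8
  3D [4.493e-01 2.535e-01 4.000e-04] [ 0.7 -0.1 -0.4  0.5]
  z0 [0.4481 0.255 ]
  z0 [0.4504 0.2528]
spacer side 0.61 [334.4 269.5  28.4] size pred 28.5
spacer top 0.74 [395.2 258.7  28.2] size pred 27.7
  3D [ 0.4392 -0.1007  0.0019] [ 0.7 -0.1 -0.4  0.6]
  z0 [ 0.4389 -0.0991]
  z0 [ 0.4405 -0.1019]
cover side 0.77 [349.4 196.5  21.2] size pred 21.7
  z0 [0.6163 0.0164]
lockring side 0.88 [402.1 323.4  23.9] size pred 24.8
lockring top 0.62 [477.9 257.5  23.1] size pred 22.8
  3D [ 0.4435 -0.276   0.0022] [ 0.8 -0.2 -0.6  0.7]
  z0 [ 0.4433 -0.2747]
  z0 [ 0.4451 -0.2779]
spool side 0.59 [419.8 235.9  25.2] size pred 25.2
spool top 0.62 [432.6 170.   24.5] size pred 24.3
  3D [ 0.6283 -0.1813  0.0038] [ 0.7 -0.1 -0.5  0.5]
  z0 [ 0.6296 -0.1792]
  z0 [ 0.6302 -0.1831]
tape side 0.67 [271.7 221.4  34.7] size pred 35.0
tape top 0.96 [305.  260.7  38.7] size pred 38.2
  3D [0.4333 0.0886 0.0031] [ 0.6 -0.1 -0.3  0.4]
  z0 [0.4337 0.0915]
  z0 [0.4344 0.0881]
```

View pics/crop.png

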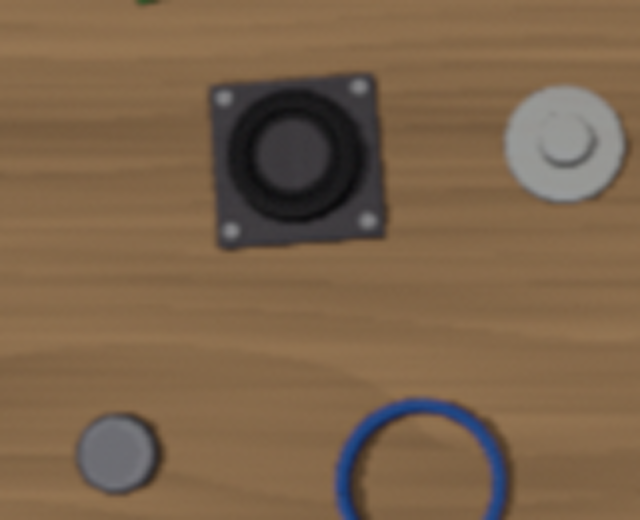

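The crop confirms the black holder at (273,179) in the top view, with the cover at (341,176) and the lens at (229,253). I'll bring the wrist camera over the lens and holder and refine there.

>>> play_rows --translation '[[0, 0, 0], [0, 0, 0], [0, 0, 0], [-0.028, -0.03, 0.007], [-0.028, -0.03, 0.007], [-0.028, -0.03, 0.007], [-0.028, -0.03, 0.007], [-0.028, -0.03, 0.007], [-0.028, -0.03, 0.007], [-0.028, -0.03, 0.007], [-0.028, -0.03, 0.007], [-0.028, -0.03, 0.007], [-0.028, -0.03, 0.007], [-0.028, -0.03, 0.007], [-0.028, -0.03, 0.007], [0, 0, 0], [0, 0, 0]]' --delta_rot '[[0, 0, -7], [0, 0, -7], [0, 0, -6.9], [0, 0, 0], [0, 0, 0], [0, 0, 0], [0, 0, 0], [0, 0, 0], [0, 0, 0], [0, 0, 0], [0, 0, 0], [0, 0, 0], [0, 0, 0], [0, 0, 0], [0, 0, 0], [0, 0, 0], [0, 0, 0]]' --grip '[1, 1, 1, 1, 1, 1, 1, 1, 1, 1, 1, 1, 1, 1, 1, 1, 1]' --squeeze 15

```text
clock: 3.92
tool_pos: [0.5585, 0.2247, 0.2188]
eef_rot: [-0.0, 1.0, 0.001, -0.0]
contact_force: [-1.0, 0.6, -0.5]
opening: 1.003
finger_force: 0.0
```

```bash
cat > w.py <<'E'
from h import *
import sys
G={"holder":(.604,.160),"lens":(.4493,.2535),"spacer":(.4395,-.1),"cover":(.616,.016),"lockring":(.444,-.276)}
def wrist(names,save=None,G=G,z=0.):
    c=cal("wrist"); im=r.snapshot("wrist")
    if save: cv2.imwrite(f"pics/{save}.png",im)
    for t in names:
        z0=z
        p=predict(c,t,np.r_[G[t],z0,0.03 if t=="holder" else 0]); o=observe("wrist",t,p[:2])
        if o:
            x,f=locate([(c,o[0])],t,np.r_[G[t],z0],freez=[z0]); print(t,round(o[1],2),o[0].round(1),"pred",p.round(1),"xy",x.round(4))
        else: print(t,"none pred",p.round(1))
    return c,im
E
python3 - <<'E'
from w import *
wrist(["holder","lens","cover"],"w1")
s=r.get_state(); print(s["tool_pos"],s["eef_rot"]); print(cal("wrist")[1:])
E
```

```text
holder 0.9 [260.  234.6  96.6] pred [255.8 231.   99.1] xy [0.6076 0.1637]
lens 0.78 [363.7  49.1  52. ] pred [362.9  50.5  52.3] xy [0.4483 0.2542]
cover 0.61 [100.6 242.4  55.6] pred [ 98.1 247.   63.5] xy [0.6114 0.0191]
[0.55815712 0.22539268 0.21904951] [-1.23419908e-03  9.99999140e-01  4.42864920e-04 -3.79600779e-05]
(array([0.49030885, 0.2255083 , 0.30139185]), array([[-1.32860370e-03, -9.64241981e-01, -2.65020070e-01],
       [ 9.99998412e-01, -9.66371005e-04, -1.49719264e-03],
       [ 1.18754829e-03, -2.65021638e-01,  9.64241734e-01]]))
```

View pics/w1.png

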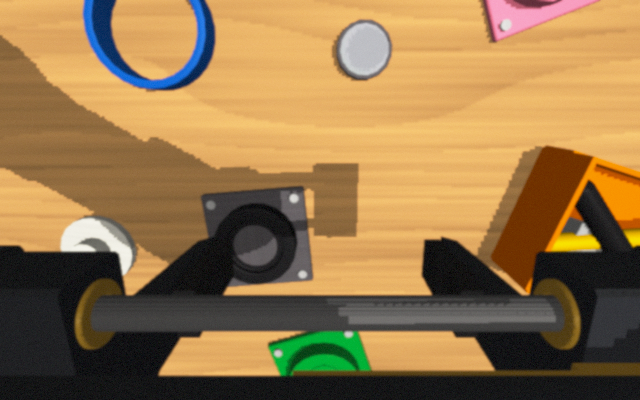

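The wrist view shows the lens clear at (363,49) and the holder partly hidden by a finger at (260,235). Both estimates of the lens agree to within 1 mm, so I'll go to it.

>>> play_rows --translation '[[0.0182, 0.0048, 0.015], [0.0182, 0.0048, 0.015], [0.0182, 0.0048, 0.015], [0.0182, 0.0048, 0.015], [0.0182, 0.0048, 0.015], [0.0182, 0.0048, 0.015], [0, 0, 0.009], [0, 0, 0]]' --delta_rot '[[0, 0, 0], [0, 0, 0], [0, 0, 0], [0, 0, 0], [0, 0, 0], [0, 0, 0], [0, 0, 0], [0, 0, 0]]' --grip '[1, 1, 1, 1, 1, 1, 1, 1]'

```text
clock: 5.12
tool_pos: [0.4503, 0.2529, 0.1195]
eef_rot: [-0.0, 1.0, -0.0, 0.0]
contact_force: [-0.5, 0.7, -0.2]
opening: 0.997
finger_force: 0.0
```

```bash
python3 - <<'E'
from w import *
wrist(["lens"],"w2")
s=r.get_state(); print(s["tool_pos"],s["eef_rot"],s["contact_force"])
E
```

```text
lens 0.68 [328.4 219.   67. ] pred [327.7 220.7  66.7] xy [0.4482 0.2539]
[0.45088992 0.25268647 0.12008162] [4.48659811e-04 9.99999586e-01 2.78757747e-04 7.41182767e-04] [ 0.48912385 -0.41208163  0.21303634]
```

>>> play_rows --translation '[[0.0022, 0.0012, 0.015], [0, 0, 0.015], [0, 0, 0.012], [0, 0, 0.007], [0, 0, 0], [0, 0, 0], [0, 0, 0], [0, 0, 0], [0, 0, 0], [0, 0, 0], [0, 0, 0]]' --delta_rot '[[0, 0, 0], [0, 0, 0], [0, 0, 0], [0, 0, 0], [0, 0, 0], [0, 0, 0], [0, 0, 0], [0, 0, 0], [0, 0, 0], [0, 0, 0], [0, 0, 0]]' --grip '[1, 1, 1, 1, 1, -1, -1, -1, -1, -1, -1]' --squeeze 15

```text
clock: 6.6
tool_pos: [0.4476, 0.2539, 0.0708]
eef_rot: [-0.0, 1.0, 0.0, 0.0]
contact_force: [-0.4, 0.1, 1.6]
opening: 0.489
finger_force: 15.0
```

>>> play_rows --translation '[[0, 0, -0.015], [0, 0, -0.03], [0, 0, -0.03], [0, 0, -0.025], [-0.024, -0.0094, 0], [-0.024, -0.0094, 0], [-0.024, -0.0094, 0], [-0.024, -0.0094, 0], [-0.024, -0.0094, 0], [-0.024, -0.0094, 0], [-0.024, -0.0094, 0], [-0.024, -0.0094, 0], [-0.024, -0.0094, 0], [-0.024, -0.0094, 0], [0, 0, 0], [0, 0, 0]]' --delta_rot '[[0, 0, 0], [0, 0, 0], [0, 0, 0], [0, 0, 0], [0, 0, 0], [0, 0, 0], [0, 0, 0], [0, 0, 0], [0, 0, 0], [0, 0, 0], [0, 0, 0], [0, 0, 0], [0, 0, 0], [0, 0, 0], [0, 0, 0], [0, 0, 0]]' --grip '[-1, -1, -1, -1, -1, -1, -1, -1, -1, -1, -1, -1, -1, -1, -1, -1]'

```text
clock: 8.6
tool_pos: [0.6864, 0.1604, 0.171]
eef_rot: [-0.0, 1.0, 0.0, -0.001]
contact_force: [0.0, 0.4, -0.4]
opening: 0.492
finger_force: 15.0
```

```bash
python3 - <<'E'
from w import *
c,im=wrist(["holder","cover"],"w3")
c2=cal("top"); r.snapshot("top")
for n,cc in(("wrist",c),("top",c2)):
  for o in r.silhouettes(n,"holder"):
    ys,xs=np.nonzero(o["pixels"]); print(n,round(o["confidence"],2),xs.mean().round(),ys.mean().round(),len(xs))
s=r.get_state(); print(s["tool_pos"],s["eef_rot"],s["contact_force"],s["opening"])
E
```

```text
holder 0.65 [329.   86.7 137.8] pred [325.8  78.8 139.3] xy [0.6091 0.1622]
cover 0.66 [114.3 102.5  87.5] pred [113.7 100.3  88.7] xy [0.6175 0.0162]
wrist 0.77 418.0 250.0 2934
wrist 0.65 329.0 87.0 18705
top 0.82 257.0 181.0 267
top 0.59 232.0 116.0 74
top 0.56 247.0 326.0 1991
top 0.55 167.0 284.0 1866
[0.68706405 0.16038088 0.17086878] [-4.51922244e-04  9.99999882e-01  3.11632279e-05 -1.75992175e-04] [ 0.59712057  0.88700207 -0.58435071] 0.4945079682538544
```

View pics/w3.png

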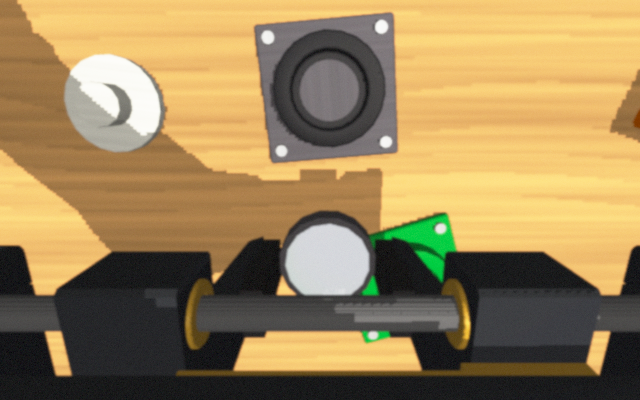

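```bash
python3 - <<'E'
from w import *
c=cal("wrist"); im=cv2.imread("pics/w3.png"); g=cv2.cvtColor(im,cv2.COLOR_BGR2GRAY); hsv=cv2.cvtColor(im,cv2.COLOR_BGR2HSV)
sub=(g>180)&(hsv[...,1]<40)
k,l,st,ce=cv2.connectedComponentsWithStats(sub.astype(np.uint8))
P=[]
for i in range(1,k):
    if 30<st[i,4]<500 and 255<ce[i,0]<400 and ce[i,1]<160: P.append(atz(c,ce[i],.008)); print(st[i,4],ce[i].round(1),P[-1].round(4))
P=np.array(P); print("screws",P.mean(0).round(4))
# seat: floor/inner wall; brightness map threshold
row=g[90,265:395]; print(row.tolist()); print(g[20:165,329].tolist())
E
```

```text
147 [381.2  26.4] [0.5695 0.196  0.008 ]
137 [267.3  36.9] [0.5757 0.1215 0.008 ]
114 [385.5 141.5] [0.6438 0.2021 0.008 ]
102 [281.  150.5] [0.6502 0.1278 0.008 ]
screws [0.6098 0.1618 0.008 ]
[115, 115, 116, 114, 98, 78, 70, 63, 51, 47, 46, 54, 54, 54, 54, 59, 58, 61, 61, 62, 64, 62, 66, 63, 50, 44, 35, 49, 58, 63, 65, 66, 72, 75, 89, 107, 115, 121, 119, 120, 117, 119, 122, 122, 124, 124, 124, 123, 124, 121, 123, 123, 120, 122, 120, 120, 122, 125, 123, 127, 125, 123, 125, 125, 125, 122, 120, 122, 119, 119, 122, 119, 120, 122, 123, 117, 121, 123, 121, 123, 123, 122, 121, 121, 121, 120, 124, 122, 123, 126, 121, 125, 122, 108, 83, 74, 72, 70, 66, 63, 48, 26, 26, 38, 49, 62, 71, 71, 68, 74, 74, 70, 70, 69, 72, 74, 72, 70, 69, 69, 93, 116, 118, 120, 122, 120, 120, 123, 117, 118]
[119, 121, 120, 119, 120, 120, 118, 117, 111, 86, 62, 58, 63, 65, 60, 66, 66, 64, 65, 66, 68, 69, 71, 67, 69, 66, 57, 47, 36, 22, 25, 40, 53, 64, 68, 70, 69, 70, 79, 94, 112, 118, 122, 120, 120, 122, 119, 120, 121, 121, 122, 123, 122, 121, 122, 122, 122, 118, 122, 121, 122, 122, 121, 121, 121, 123, 120, 124, 124, 123, 125, 122, 122, 125, 122, 124, 124, 122, 125, 126, 123, 125, 125, 125, 123, 125, 125, 125, 123, 122, 124, 121, 122, 124, 126, 123, 125, 123, 126, 121, 112, 91, 70, 68, 69, 66, 64, 54, 41, 33, 40, 52, 62, 65, 68, 63, 59, 63, 60, 56, 59, 54, 54, 52, 50, 49, 69, 95, 109, 113, 115, 116, 118, 118, 119, 117, 116, 113, 141, 177, 198, 201, 206, 208, 207]
```

>>> play_rows --translation '[[0.02, 0, 0], [0.018, 0, 0], [0, 0, 0], [0, 0, 0]]' --delta_rot '[[0, 0, 0], [0, 0, 0], [0, 0, 0], [0, 0, 0]]' --grip '[-1, -1, -1, -1]'

```text
clock: 9.4
tool_pos: [0.6504, 0.1599, 0.1709]
eef_rot: [0.0, 1.0, 0.0, 0.001]
contact_force: [0.2, -0.7, 0.1]
opening: 0.49
finger_force: 15.0
```

```bash
cat >> w.py <<'E'
def screws(c,im):
    g=cv2.cvtColor(im,cv2.COLOR_BGR2GRAY); hsv=cv2.cvtColor(im,cv2.COLOR_BGR2HSV)
    k,l,st,ce=cv2.connectedComponentsWithStats(((g>180)&(hsv[...,1]<40)).astype(np.uint8)); P=[]
    for i in range(1,k):
        if 30<st[i,4]<600:
            p=atz(c,ce[i],.008)
            if .04<np.hypot(p[0]-.608,p[1]-.162)<.065: P.append(p)
    print("screws",len(P),np.array(P)[:,:2].round(4).tolist(),np.mean(P,0)[:2].round(4))
E
python3 - <<'E'
from w import *
s=r.get_state(); c=cal("wrist"); im=r.snapshot("wrist"); cv2.imwrite("pics/w4.png",im); screws(c,im)
# in-hand lens: silhouette extents vs prediction
tp=s["tool_pos"]; print(tp,s["eef_rot"])
for o in r.silhouettes("wrist","lens")[:2]:
    ys,xs=np.nonzero(o["pixels"]); print(round(o["confidence"],2),xs.min(),xs.max(),ys.min(),ys.max())
P=np.array([proj(c,p) for p in MOD["lens"]+[tp[0]+.0006,tp[1],tp[2]-.0708]]); print("pred lens",P.min(0),P.max(0))
E
```

```text
screws 3 [[0.5689, 0.1961], [0.5751, 0.1216], [0.6433, 0.2043]] [0.5958 0.174 ]
[0.65039335 0.15989721 0.17094961] [1.23549696e-04 9.99999795e-01 8.37877616e-05 6.22088416e-04]
0.58 280 375 210 295
pred lens [277.48251527 208.40648585] [375.21404631 305.9911712 ]
```

>>> play_rows --translation '[[0.0132, 0.0015, 0], [0.0133, 0, 0], [0, 0, 0], [0, 0, 0], [-0.0034, 0, 0.0147], [-0.0034, 0, 0.0147], [-0.0034, 0, 0.0147], [-0.0034, 0, 0.0147], [0, 0, 0], [0, 0, 0]]' --delta_rot '[[0, 0, 0], [0, 0, 0], [0, 6.5, 0], [0, 6.5, 0], [0, 0, 0], [0, 0, 0], [0, 0, 0], [0, 0, 0], [0, 0, 0], [0, 0, 0]]' --grip '[-1, -1, -1, -1, -1, -1, -1, -1, -1, -1]'

```text
clock: 10.75
tool_pos: [0.6233, 0.1616, 0.1106]
eef_rot: [-0.0, 0.994, 0.0, -0.113]
contact_force: [0.1, 0.2, -1.2]
opening: 0.493
finger_force: 15.0
```

```bash
python3 - <<'E'
from w import *
for n in("side","wrist"): cv2.imwrite(f"pics/{n}5.png",r.snapshot(n))
a=cv2.resize(cv2.imread("pics/side5.png")[120:220,240:380],None,fx=4,fy=4,interpolation=2); b=cv2.resize(cv2.imread("pics/wrist5.png"),None,fx=.35,fy=.35)
a[:140,-224:]=b; cv2.imwrite("pics/c5.png",a)
c=cal("wrist"); screws(c,cv2.imread("pics/wrist5.png"))
s=r.get_state(); T=R.from_quat(s["eef_rot"]); p=s["tool_pos"]; print(p,T.as_matrix().round(3)); print("lens",(p+T.apply([-.0003,0,.0708])).round(4))
E
```

```text
screws 2 [[0.569, 0.1961], [0.5752, 0.1215]] [0.5721 0.1588]
[0.62353271 0.16164075 0.11105833] [[-0.975  0.    -0.224]
 [-0.     1.     0.001]
 [ 0.224  0.001 -0.975]]
lens [0.608  0.1617 0.042 ]
```

View pics/c5.png

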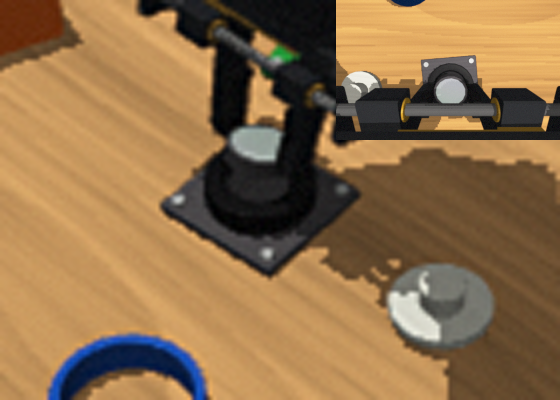

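The tilted lens is centred above the black cup, so I'll lower it edge first.

>>> play_rows --translation '[[-0.0011, 0, 0.0048], [-0.0011, 0, 0.0048], [-0.0011, 0, 0.0048], [0, 0, 0], [0, 0, 0], [0, 0, 0]]' --delta_rot '[[0, 0, 0], [0, 0, 0], [0, 0, 0], [0, 0, 0], [0, 0, 0], [0, 0, 0]]' --grip '[-1, -1, -1, -1, -1, -1]'

```text
clock: 11.6
tool_pos: [0.6231, 0.1614, 0.0957]
eef_rot: [0.0, 0.994, 0.0, -0.113]
contact_force: [0.2, 0.6, -1.3]
opening: 0.488
finger_force: 15.0
```

```bash
python3 - <<'E'
from w import *
s=r.get_state(); T=R.from_quat(s["eef_rot"]); p=s["tool_pos"]; print(p,s["contact_force"]); print("lens",(p+T.apply([-.0003,0,.0708])).round(4))
E
```

```text
[0.62314468 0.16144002 0.09571894] [ 0.17066761  0.61999389 -1.26041287]
lens [0.6075 0.1615 0.0267]
```

>>> play_rows --translation '[[0.0036, 0, 0.0013], [0.0036, 0, 0.0013], [0.0037, 0, 0.0012], [0.0037, 0, 0.0013], [0, 0, 0], [0, 0, 0]]' --delta_rot '[[0, -3.25, 0], [0, -3.25, 0], [0, -3.25, 0], [0, -3.25, 0], [0, 0, 0], [0, 0, 0]]' --grip '[-1, -1, -1, -1, -1, -1]'

```text
clock: 12.35
tool_pos: [0.6084, 0.1614, 0.0928]
eef_rot: [0.0, 1.0, 0.0, -0.0]
contact_force: [0.2, -0.3, -0.6]
opening: 0.489
finger_force: 15.0
```

```bash
python3 - <<'E'
from w import *
s=r.get_state(); T=R.from_quat(s["eef_rot"]); p=s["tool_pos"]; print(p,s["eef_rot"],s["contact_force"]); print("lens",(p+T.apply([-.0003,0,.0708])).round(4))
E
```

```text
[0.60844025 0.16142238 0.09277459] [ 1.57941891e-04  9.99999985e-01  6.09984974e-05 -4.04470092e-05] [ 0.18087123 -0.25448104 -0.62765793]
lens [0.6087 0.1614 0.022 ]
```

>>> play_rows --translation '[[0, 0, 0], [0, 0, 0], [0, 0, 0], [0, 0, 0], [0, 0, -0.02], [0, 0, -0.03], [-0.026, 0, -0.028], [-0.026, 0, 0], [-0.026, 0, 0], [0, 0, 0], [0, 0, 0]]' --delta_rot '[[0, 0, 0], [0, 0, 0], [0, 0, 0], [0, 0, 0], [0, 0, 0], [0, 0, 0], [0, 0, 0], [0, 0, 0], [0, 0, 0], [0, 0, 0], [0, 0, 0]]' --grip '[0.15, 0.15, 0.15, 0.3, 0.3, 0.3, 0.5, 0.5, 0.5, 0.5, 0.5]'

```text
clock: 13.72
tool_pos: [0.685, 0.1616, 0.1711]
eef_rot: [-0.0, 1.0, 0.0, -0.0]
contact_force: [-0.7, -0.1, 0.1]
opening: 0.752
finger_force: 0.0
```

```bash
python3 - <<'E'
from w import *
G["lens"]=(.609,.1615)
c,im=wrist(["lens"],"w6",G,.021); screws(c,im)
G["cover"]=(.616,.016); wrist(["cover"])
cv2.imwrite("pics/w6c.png",cv2.resize(im[0:200,60:460],None,fx=1.5,fy=1.5))
print(r.get_state()["tool_pos"])
E
```

```text
lens 0.65 [326.9  91.   65.4] pred [326.3  90.9  64.9] xy [0.609  0.1619]
screws 4 [[0.5685, 0.1961], [0.5747, 0.1216], [0.643, 0.2024], [0.6493, 0.1279]] [0.6089 0.162 ]
cover 0.73 [113.  104.9  88.2] pred [112.3 102.5  88.5] xy [0.6176 0.0162]
[0.68513707 0.16159867 0.17082471]
```

View pics/w6c.png

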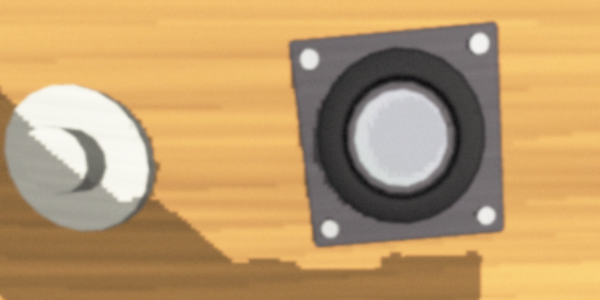

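The lens lies flat in the seat at (400,138) in the crop, with the measured centre within 0.3 mm of the axis. Next is the spacer.

>>> play_rows --translation '[[0.0245, -0.0262, 0], [0.0245, -0.0262, 0], [0.0245, -0.0262, 0], [0.0245, -0.0262, 0], [0.0245, -0.0262, 0], [0.0245, -0.0262, 0], [0.0245, -0.0262, 0], [0.0245, -0.0262, 0], [0.0245, -0.0262, 0], [0.0245, -0.0262, 0], [0, 0, 0.02], [0, 0, 0.02], [0, 0, 0], [0, 0, 0]]' --delta_rot '[[0, 0, 0], [0, 0, 0], [0, 0, 0], [0, 0, 0], [0, 0, 0], [0, 0, 0], [0, 0, 0], [0, 0, 0], [0, 0, 0], [0, 0, 0], [0, 0, 0], [0, 0, 0], [0, 0, 0], [0, 0, 0]]' --grip '[1, 1, 1, 1, 1, 1, 1, 1, 1, 1, 1, 1, 1, 1]'

```text
clock: 15.68
tool_pos: [0.441, -0.1004, 0.1311]
eef_rot: [-0.0, 1.0, 0.0, 0.0]
contact_force: [-0.5, -0.7, 0.7]
opening: 0.997
finger_force: 0.0
```

```bash
python3 - <<'E'
from w import *
c,im=wrist(["spacer"],"w7")
cv2.imwrite("pics/w7s.png",im)
print(r.get_state()["tool_pos"])
E
```

```text
spacer 0.73 [328.5 217.4  97.2] pred [327.2 218.1  97. ] xy [ 0.439  -0.0992]
[ 0.44124783 -0.10051032  0.13131286]
```

View pics/w7.png

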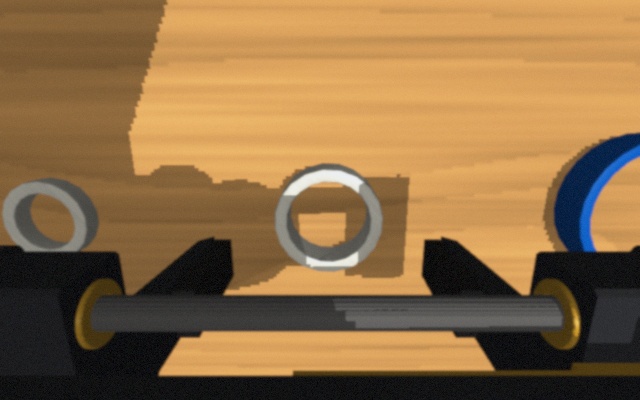

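The spacer at (328,217) is the wider ring, and the lock ring is at left (50,217). I'll descend and grip.

>>> play_rows --translation '[[0.0023, 0.001, 0.015], [0, 0, 0.018], [0, 0, 0.015], [0, 0, 0.0112], [0, 0, 0], [0, 0, 0], [0, 0, 0], [0, 0, 0], [0, 0, 0], [0, 0, -0.015], [0, 0, -0.03], [0, 0, -0.03], [0, 0, -0.024], [0, 0, 0], [0, 0, 0]]' --delta_rot '[[0, 0, 0], [0, 0, 0], [0, 0, 0], [0, 0, 0], [0, 0, 0], [0, 0, 0], [0, 0, 0], [0, 0, 0], [0, 0, 0], [0, 0, 0], [0, 0, 0], [0, 0, 0], [0, 0, 0], [0, 0, 0], [0, 0, 0]]' --grip '[1, 1, 1, 1, 1, -1, -1, -1, -1, -1, -1, -1, -1, -1, -1]' --squeeze 20

```text
clock: 17.65
tool_pos: [0.4414, -0.1008, 0.1777]
eef_rot: [0.0, 1.0, -0.0, -0.003]
contact_force: [0.2, 0.0, 0.1]
opening: 0.714
finger_force: 20.2
```

```bash
python3 - <<'E'
from w import *
s=r.get_state(); c=cal("wrist"); tp=s["tool_pos"]; print(tp,s["opening"]*.088,s["contact_force"])
r.snapshot("wrist")
for o in r.silhouettes("wrist","spacer")[:2]:
    ys,xs=np.nonzero(o["pixels"]); print(round(o["confidence"],2),xs.min(),xs.max(),ys.min(),ys.max())
P=np.array([proj(c,p) for p in MOD["spacer"]+[tp[0],tp[1],tp[2]-.072]]); print("pred",P.min(0),P.max(0))
E
```

```text
[ 0.4414044  -0.10078658  0.17772044] 0.06284304726425702 [0.20619486 0.04108938 0.07036698]
pred [250.1800615 186.7498668] [402.69244602 339.47210401]
```

```bash
python3 - <<'E'
from w import *
a=r.snapshot("wrist"); b=r.snapshot("side")
a=cv2.resize(a[120:330,150:500],None,fx=1.2,fy=1.2); b=cv2.resize(b[160:320,240:440],None,fx=1.8,fy=1.575)[:252,:360]
cv2.imwrite("pics/c8.png",np.hstack([a,b])); s=r.get_state(); print(s["tool_pos"],s["eef_rot"],s["moment"],s["contact_force"])
E
```

```text
[ 0.44143669 -0.10040815  0.17755939] [-2.50891262e-04  9.99994746e-01  5.85177776e-05 -3.23123585e-03] [ 0.03261143 -0.01949939 -0.00668089] [-0.19917933  0.31145157 -0.60347428]
```

View pics/c8.png

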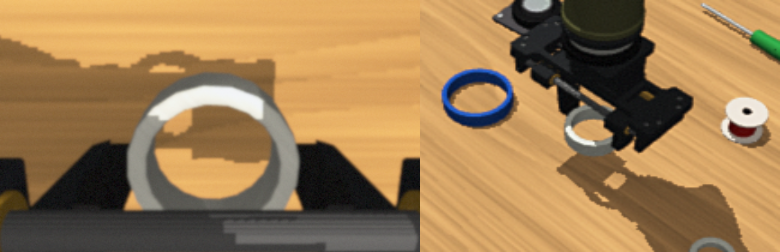

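```bash
python3 - <<'E'
from w import *
s=r.get_state(); print(s["q"].round(3)); c=cal("wrist"); im=r.snapshot("wrist"); tp=s["tool_pos"]
g=cv2.cvtColor(im,cv2.COLOR_BGR2GRAY); hsv=cv2.cvtColor(im,cv2.COLOR_BGR2HSV)
m=((hsv[...,1]<30)&(g>60)).astype(np.uint8); m[294:]=0; m[:,:240]=0; m[:,415:]=0
k,l,st,ce=cv2.connectedComponentsWithStats(m); i=1+np.argmax(st[1:,4]); print(st[i])
ys,xs=np.nonzero(l==i)
rows={v:(xs[ys==v].min(),xs[ys==v].max()) for v in range(ys.min(),294,8)}; print(rows)
T=R.from_quat(s["eef_rot"])
def sil(x):  # extents per row of projected hull
    P=np.array([proj(c,p) for p in tp+T.apply(MOD["spacer"]*[1,1,-1]+[x[0],x[1],x[2]])],np.float32)
    h=cv2.convexHull(P.reshape(-1,1,2))[:,0]; out=[]
    M=np.zeros((1600,2560),np.uint8); cv2.fillPoly(M,[np.round(h*4).astype(int)],1)
    top=h[:,1].min()
    for v in range(ys.min()+16,290,8):
        e=np.nonzero(M[v*4+2])[0]; out+= [e.min()/4-xs[ys==v].min(), e.max()/4-xs[ys==v].max()-1]
    return np.r_[out,(top-ys.min())*2]
f=least_squares(sil,[0,0,.08],diff_step=None,x_scale=.001,method="lm",epsfcn=1e-3) if 0 else None
from scipy.optimize import minimize
b=minimize(lambda x:np.sum(sil(x)**2),[.001,0,.08],method="Nelder-Mead",options=dict(initial_simplex=[[0,0,.08],[.004,0,.08],[0,.003,.08],[0,0,.075]]))
print("ring underside in tool",b.x.round(4),b.fun,sil(b.x).round(1))
E
```

```text
[ 0.453  0.753 -0.536  2.167  0.895  0.465  0.773]
[ 256  182  144  112 6825]
{182: (np.int64(319), np.int64(340)), 190: (np.int64(296), np.int64(360)), 198: (np.int64(283), np.int64(370)), 206: (np.int64(277), np.int64(376)), 214: (np.int64(271), np.int64(381)), 222: (np.int64(267), np.int64(386)), 230: (np.int64(263), np.int64(391)), 238: (np.int64(260), np.int64(394)), 246: (np.int64(256), np.int64(398)), 254: (np.int64(256), np.int64(399)), 262: (np.int64(256), np.int64(398)), 270: (np.int64(257), np.int64(397)), 278: (np.int64(262), np.int64(392)), 286: (np.int64(265), np.int64(388))}
ring underside in tool [-0.0004  0.0004  0.0838] 34.295784250833094 [ 0.5  0.2 -0.8  1.2  0.5  1.   0.5  0.2  0.5 -0.8  0.  -0.2  1.8 -2.2
  0.8 -2.   0.8 -1.   0.8 -1.2 -2.   1.5 -1.2  1.8 -1.5]
```

The arm couldn't quite reach the low pose near its base, so the spacer is held high and possibly off-centre. I'll set it down farther out and regrip it properly.

>>> play_rows --translation '[[-0.014, 0, 0], [-0.014, 0, 0], [-0.014, 0, 0.02], [-0.014, 0, 0.02], [-0.014, 0, 0.02], [-0.014, 0, 0.02], [0, 0, 0.01], [0, 0, 0], [0, 0, 0]]' --delta_rot '[[0, -0.37, 0], [0, 0, 0], [0, 0, 0], [0, 0, 0], [0, 0, 0], [0, 0, 0], [0, 0, 0], [0, 0, 0], [0, 0, 0]]' --grip '[-1, -1, -1, -1, -1, -1, -1, -1, -1]'

```text
clock: 19.02
tool_pos: [0.5257, -0.1005, 0.0889]
eef_rot: [-0.0, 1.0, -0.0, 0.001]
contact_force: [1.0, -0.1, -0.4]
opening: 0.716
finger_force: 20.2
```

>>> play_rows --translation '[[0, 0, 0.002], [0, 0, 0.002], [0, 0, 0.001], [0, 0, 0]]' --delta_rot '[[0, 0, 0], [0, 0, 0], [0, 0, 0], [0, 0, 0]]' --grip '[-1, -1, -1, -1]'

```text
clock: 19.52
tool_pos: [0.5259, -0.1006, 0.0833]
eef_rot: [-0.0, 1.0, 0.0, 0.001]
contact_force: [-0.5, -1.0, -0.8]
opening: 0.709
finger_force: 20.2
```

>>> play_rows --translation '[[0, 0, 0.001], [0, 0, 0.001], [0, 0, 0]]' --delta_rot '[[0, 0, 0], [0, 0, 0], [0, 0, 0]]' --grip '[-1, -1, -1]'

```text
clock: 19.9
tool_pos: [0.5259, -0.1005, 0.0813]
eef_rot: [-0.0, 1.0, 0.0, 0.001]
contact_force: [-0.2, -0.3, -0.2]
opening: 0.714
finger_force: 20.2
```

>>> play_rows --translation '[[0, 0, 0.001], [0, 0, 0]]' --delta_rot '[[0, 0, 0], [0, 0, 0]]' --grip '[-1, -1]'

```text
clock: 20.15
tool_pos: [0.5259, -0.1006, 0.0803]
eef_rot: [-0.0, 1.0, 0.0, 0.001]
contact_force: [0.4, 0.2, -1.4]
opening: 0.711
finger_force: 20.2
```

>>> play_rows --translation '[[0, 0, 0.001], [0, 0, 0]]' --delta_rot '[[0, 0, 0], [0, 0, 0]]' --grip '[-1, -1]'

```text
clock: 20.4
tool_pos: [0.526, -0.1005, 0.0797]
eef_rot: [-0.0, 1.0, -0.0, 0.001]
contact_force: [-0.6, -0.9, 4.3]
opening: 0.714
finger_force: 20.2
```

Contact is at TCP z = 0.080. I'll release, back off and re-measure.

>>> play_rows --translation '[[0, 0, 0], [0, 0, 0], [0, 0, 0], [0, 0, 0], [0, 0, -0.025], [0, 0, -0.026], [0, 0, 0], [0, 0, 0]]' --delta_rot '[[0, 0, 0], [0, 0, 0], [0, 0, 0], [0, 0, 0], [0, 0, 0], [0, 0, 0], [0, 0, 0], [0, 0, 0]]' --grip '[0.7, 1, 1, 1, 1, 1, 1, 1]'

```text
clock: 21.4
tool_pos: [0.5256, -0.1007, 0.1299]
eef_rot: [0.0, 1.0, -0.0, 0.0]
contact_force: [-0.2, -0.4, -0.2]
opening: 1.003
finger_force: 0.0
```

```bash
python3 - <<'E'
from w import *
G["spacer"]=(.526,-.1)
wrist(["spacer"],"w9"); wrist(["spacer"])
s=r.get_state();print(s["tool_pos"],s["eef_rot"],s["q"].round(2))
E
```

```text
spacer 0.55 [327.8 218.5  97.3] pred [327.9 221.7  97.4] xy [ 0.5239 -0.1001]
spacer 0.84 [327.7 219.1  96.9] pred [327.7 222.4  97.6] xy [ 0.5239 -0.1   ]
[ 0.5254925  -0.10049608  0.12961232] [-1.25574973e-04  9.99999983e-01  4.99218250e-05  1.27334817e-04] [ 0.42  0.9  -0.54  1.95  0.88  0.54  0.83]
```

>>> play_rows --translation '[[0.002, 0, 0.015], [0, 0, 0.018], [0, 0, 0.015], [0, 0, 0.0095], [0, 0, 0], [0, 0, 0]]' --delta_rot '[[0, 0, 0], [0, 0, 0], [0, 0, 0], [0, 0, 0], [0, 0, 0], [0, 0, 0]]' --grip '[1, 1, 1, 1, 1, 1]'

```text
clock: 22.35
tool_pos: [0.5242, -0.1005, 0.0732]
eef_rot: [-0.0, 1.0, 0.0, 0.001]
contact_force: [-1.1, 0.5, -0.5]
opening: 1.0
finger_force: 0.0
```

>>> play_rows --translation '[[0, 0, 0], [0, 0, 0], [0, 0, 0], [0, 0, 0], [0, 0, 0]]' --delta_rot '[[0, 0, 0], [0, 0, 0], [0, 0, 0], [0, 0, 0], [0, 0, 0]]' --grip '[-1, -1, -1, -1, -1]'

```text
clock: 22.98
tool_pos: [0.5241, -0.1006, 0.0731]
eef_rot: [-0.0, 1.0, -0.0, 0.001]
contact_force: [-0.1, -0.0, 3.9]
opening: 0.717
finger_force: 20.0
```

>>> play_rows --translation '[[0, 0, -0.015], [0, 0, -0.03], [0, 0, -0.03], [0, 0, -0.023], [-0.0085, 0.0262, 0], [-0.0085, 0.0262, 0], [-0.0085, 0.0262, 0], [-0.0085, 0.0262, 0], [-0.0085, 0.0262, 0], [-0.0085, 0.0262, 0], [-0.0085, 0.0262, 0], [-0.0085, 0.0262, 0], [-0.0085, 0.0262, 0], [-0.0082, 0.0262, 0], [0, 0, 0.02], [0, 0, 0.02], [0, 0, 0.01], [0, 0, 0], [0, 0, 0]]' --delta_rot '[[0, 0, 0], [0, 0, 0], [0, 0, 0], [0, 0, 0], [0, 0, 0], [0, 0, 0], [0, 0, 0], [0, 0, 0], [0, 0, 0], [0, 0, 0], [0, 0, 0], [0, 0, 0], [0, 0, 0], [0, 0, 0], [0, 0, 0], [0, 0, 0], [0, 0, 0], [0, 0, 0], [0, 0, 0]]' --grip '[-1, -1, -1, -1, -1, -1, -1, -1, -1, -1, -1, -1, -1, -1, -1, -1, -1, -1, -1]'

```text
clock: 25.35
tool_pos: [0.6088, 0.1612, 0.1213]
eef_rot: [0.0, 1.0, 0.0, 0.001]
contact_force: [0.1, -0.1, -0.9]
opening: 0.719
finger_force: 20.0
```

```bash
python3 - <<'E'
from w import *
c=cal("wrist"); im=r.snapshot("wrist"); b=r.snapshot("side"); screws(c,im)
s=r.get_state();print(s["tool_pos"],s["eef_rot"],s["contact_force"])
a=cv2.resize(im[100:300,160:500],None,fx=1.2,fy=1.2); b=cv2.resize(b[130:210,250:370],None,fx=3,fy=3)
cv2.imwrite("pics/c10.png",np.hstack([a,b]))
E
```

```text
screws 2 [[0.5693, 0.1961], [0.5756, 0.1214]] [0.5724 0.1587]
[0.60894351 0.1614968  0.12167625] [9.79889964e-05 9.99999050e-01 2.64394257e-04 1.34912531e-03] [ 0.60824629 -0.03291947 -0.94974174]
```

View pics/c10.png

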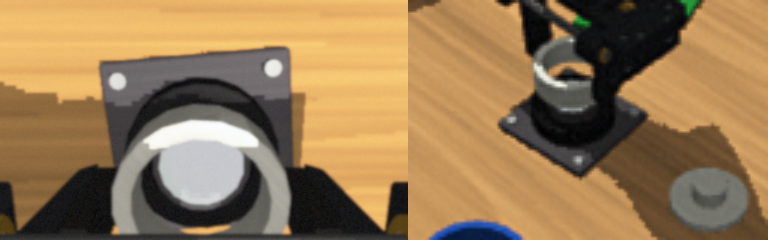

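The lens shows centred (202,175) inside the ring's bore, so I'll lower.

>>> play_rows --translation '[[0, 0, 0.005], [0, 0, 0.005], [0, 0, 0.005], [0, 0, 0.005], [0, 0, 0.001], [0, 0, 0]]' --delta_rot '[[0, 0, 0], [0, 0, 0], [0, 0, 0], [0, 0, 0], [0, 0, 0], [0, 0, 0]]' --grip '[-1, -1, -1, -1, -1, -1]'

```text
clock: 26.2
tool_pos: [0.6086, 0.1615, 0.0999]
eef_rot: [-0.0, 1.0, 0.0, 0.001]
contact_force: [0.2, 0.1, -1.1]
opening: 0.716
finger_force: 20.0
```

>>> play_rows --translation '[[0, 0, 0.0005], [0, 0, 0], [0, 0, 0], [0, 0, 0], [0, 0, -0.02], [0, 0, -0.03], [-0.026, 0, -0.02], [-0.026, 0, 0], [-0.026, 0, 0], [0, 0, 0], [0, 0, 0]]' --delta_rot '[[0, 0, 0], [0, 0, 0], [0, 0, 0], [0, 0, 0], [0, 0, 0], [0, 0, 0], [0, 0, 0], [0, 0, 0], [0, 0, 0], [0, 0, 0], [0, 0, 0]]' --grip '[-1, 0.6, 0.7, 0.7, 0.7, 0.7, 0.7, 0.7, 0.7, 0.7, 0.7]'

```text
clock: 27.58
tool_pos: [0.6856, 0.1618, 0.1703]
eef_rot: [-0.0, 1.0, 0.0, 0.0]
contact_force: [0.0, -0.2, -0.6]
opening: 0.852
finger_force: 0.0
```

```bash
python3 - <<'E'
from w import *
G["spacer"]=(.609,.1615); G["lens"]=(.609,.1615)
c,im=wrist(["spacer"],"w11",G,.026); screws(c,im); wrist(["cover"],None,G)
c=cal("side"); r.snapshot("side"); p=predict(c,"spacer",np.r_[.609,.1615,.026]); print(p,observe("side","spacer",p[:2]))
s=r.get_state();print(s["tool_pos"],s["eef_rot"])
cv2.imwrite("pics/w11c.png",cv2.resize(im[0:200,60:460],None,fx=1.5,fy=1.5))
E
```

```text
spacer 0.59 [327.2  86.3 103. ] pred [325.9  86.6 103.2] xy [0.6088 0.1622]
screws 4 [[0.5685, 0.1961], [0.5748, 0.1217], [0.6429, 0.2024], [0.6493, 0.1279]] [0.6089 0.162 ]
cover 0.62 [111.8 103.2  88.8] pred [111.1 100.9  89. ] xy [0.6175 0.0162]
[304.71074289 160.30596841  23.08597844] (array([304.73280423, 160.47156085,  22.44994432]), 0.77)
[0.68608049 0.16153801 0.16981827] [-3.24241291e-04  9.99999719e-01 -6.08493155e-05  6.73805420e-04]
```

View pics/w11c.png

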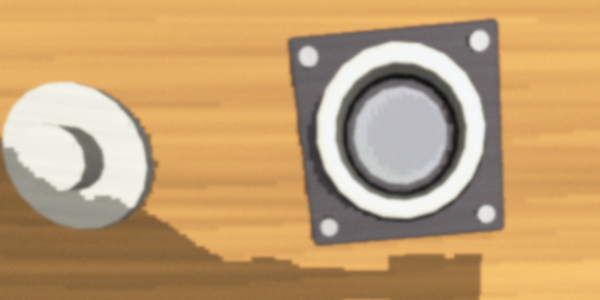

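The spacer stands concentric on the rim, with screw centre and ring centre within 0.3 mm. Next is the cover, gripped by its knob.

>>> play_rows --translation '[[0.0115, -0.0243, 0], [0.0115, -0.0243, 0], [0.0115, -0.0243, 0], [0.0115, -0.0243, 0], [0.0115, -0.0243, 0], [0.0113, -0.0243, 0], [0, 0, 0.02], [0, 0, 0.02], [0, 0, 0], [0, 0, 0]]' --delta_rot '[[0, 0, 0], [0, 0, 0], [0, 0, 0], [0, 0, 0], [0, 0, 0], [0, 0, 0], [0, 0, 0], [0, 0, 0], [0, 0, 0], [0, 0, 0]]' --grip '[1, 1, 1, 1, 1, 1, 1, 1, 1, 1]'

```text
clock: 29.12
tool_pos: [0.618, 0.017, 0.1293]
eef_rot: [-0.001, 1.0, 0.001, 0.001]
contact_force: [0.0, -0.0, 0.6]
opening: 0.997
finger_force: 0.0
```

```bash
python3 - <<'E'
from w import *
G["cover"]=(.617,.0158)
c,im=wrist(["cover"],"w12"); wrist(["cover"])
s=r.get_state();print(s["tool_pos"],s["eef_rot"])
E
```

```text
cover 0.61 [324.8 217.3  91.4] pred [324.4 216.3  91.8] xy [0.6177 0.016 ]
cover 0.72 [325.8 216.5  90.4] pred [325.3 215.3  91.6] xy [0.6178 0.0161]
[0.61816851 0.01606111 0.13005583] [-1.65903374e-04  9.99999070e-01  1.68975295e-04  1.34294958e-03]
```

>>> play_rows --translation '[[0.0006, -0.0006, 0.015], [0, 0, 0.018], [0, 0, 0.01], [0, 0, 0.0055], [0, 0, 0], [0, 0, 0], [0, 0, 0], [0, 0, 0], [0, 0, 0], [0, 0, 0], [0, 0, 0], [0, 0, 0]]' --delta_rot '[[0, 0, 0], [0, 0, 0], [0, 0, 0], [0, 0, 0], [0, 0, 0], [0, 0, 0], [0, 0, 0], [0, 0, 0], [0, 0, 0], [0, 0, 0], [0, 0, 0], [0, 0, 0]]' --grip '[1, 1, 1, 1, 1, -1, -1, -1, -1, -1, -1, -1]'

```text
clock: 30.82
tool_pos: [0.6173, 0.0151, 0.081]
eef_rot: [-0.0, 1.0, 0.0, 0.001]
contact_force: [0.4, -0.6, 0.9]
opening: 0.305
finger_force: 20.0
```

>>> play_rows --translation '[[0, 0, -0.015], [0, 0, -0.03], [0, 0, -0.03], [0, 0, -0.015], [0.0014, 0.0244, 0], [0.0014, 0.0244, 0], [0.0015, 0.0244, 0], [0.0015, 0.0244, 0], [0.0015, 0.0244, 0], [0.0015, 0.0244, 0], [0, 0, 0], [0, 0, 0.015], [0, 0, 0.014], [0, 0, 0], [0, 0, 0]]' --delta_rot '[[0, 0, 0], [0, 0, 0], [0, 0, 0], [0, 0, 0], [0, 0, 0], [0, 0, 0], [0, 0, 0], [0, 0, 0], [0, 0, 0], [0, 0, 0], [0, 0, 0], [0, 0, 0], [0, 0, 0], [0, 0, 0], [0, 0, 0]]' --grip '[-1, -1, -1, -1, -1, -1, -1, -1, -1, -1, -1, -1, -1, -1, -1]'

```text
clock: 32.7
tool_pos: [0.6084, 0.1611, 0.1418]
eef_rot: [0.0, 1.0, 0.0, 0.001]
contact_force: [-0.4, -0.3, -1.1]
opening: 0.306
finger_force: 20.0
```

```bash
python3 - <<'E'
from w import *
im=r.snapshot("wrist"); b=r.snapshot("side")
s=r.get_state();print(s["tool_pos"],s["eef_rot"],s["contact_force"])
a=cv2.resize(im[100:300,160:500],None,fx=1.2,fy=1.2); b=cv2.resize(b[130:210,250:370],None,fx=3,fy=3)
cv2.imwrite("pics/c13.png",np.hstack([a,b]))
E
```

```text
[0.60861425 0.16145166 0.14236957] [1.03161035e-04 9.99999338e-01 2.20168767e-04 1.12433873e-03] [ 0.01881782  0.02762088 -0.97645231]
```

View pics/c13.png

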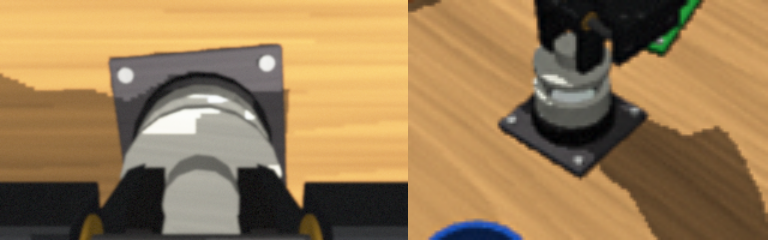

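Cover hovers level and centred over the spacer; I'll lower it to about 0.7 mm above seating.

>>> play_rows --translation '[[0, 0, 0.005], [0, 0, 0.005], [0, 0, 0.004], [0, 0, 0.0022], [0, 0, 0]]' --delta_rot '[[0, 0, 0], [0, 0, 0], [0, 0, 0], [0, 0, 0], [0, 0, 0]]' --grip '[-1, -1, -1, -1, -1]'

```text
clock: 33.42
tool_pos: [0.6083, 0.1614, 0.1256]
eef_rot: [-0.0, 1.0, -0.0, 0.001]
contact_force: [0.5, 0.1, -2.0]
opening: 0.311
finger_force: 20.0
```

>>> play_rows --translation '[[0, 0, 0], [0, 0, 0], [0, 0, 0], [0, 0, 0], [0, 0, -0.02], [0, 0, -0.025], [-0.026, 0, -0.02], [-0.026, 0, 0], [-0.026, 0, 0], [0, 0, 0], [0, 0, 0]]' --delta_rot '[[0, 0, 0], [0, 0, 0], [0, 0, 0], [0, 0, 0], [0, 0, 0], [0, 0, 0], [0, 0, 0], [0, 0, 0], [0, 0, 0], [0, 0, 0], [0, 0, 0]]' --grip '[0, 0.2, 0.2, 0.2, 0.2, 0.2, 0.5, 0.5, 0.5, 0.5, 0.5]'

```text
clock: 34.8
tool_pos: [0.6854, 0.1618, 0.1916]
eef_rot: [-0.0, 1.0, 0.0, 0.0]
contact_force: [-0.5, 0.4, 0.6]
opening: 0.752
finger_force: 0.0
```

```bash
python3 - <<'E'
from w import *
G["cover"]=(.609,.1615)
c,im=wrist(["cover"],"w14",G,.044); screws(c,im)
c=cal("side"); b=r.snapshot("side"); p=predict(c,"cover",np.r_[.609,.1615,.044]); print(p,observe("side","cover",p[:2]))
s=r.get_state();print(s["tool_pos"],s["eef_rot"])
a=cv2.resize(im[0:200,160:460],None,fx=1.2,fy=1.2); b=cv2.resize(b[130:210,250:370],None,fx=3,fy=3)
cv2.imwrite("pics/c14.png",np.hstack([a,b]))
E
```

```text
cover 0.56 [326.8  88.3  96.6] pred [326.   88.2  96.7] xy [0.609 0.162]
screws 4 [[0.5685, 0.1961], [0.5747, 0.1217], [0.6429, 0.2024], [0.6493, 0.128]] [0.6089 0.1621]
[304.58219226 155.68012833  20.49884098] (array([304.92164179, 155.8225539 ,  20.04993766]), 0.7)
[0.68554559 0.16164821 0.1912438 ] [-5.36372829e-04  9.99999692e-01 -5.68585283e-05  5.69747283e-04]
```

View pics/c14.png

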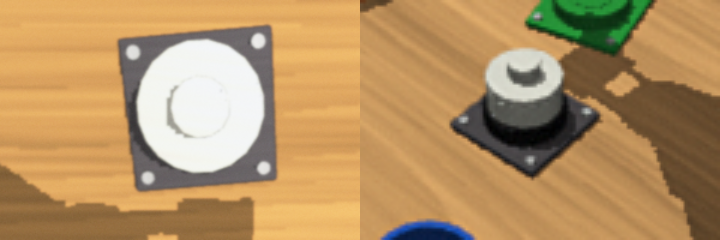

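The cover sits flat and centred on the spacer. Last is the lock ring.

>>> play_rows --translation '[[0.0173, -0.0313, 0], [0.0173, -0.0313, 0], [0.0173, -0.0313, 0], [0.0173, -0.0313, 0], [0.0173, -0.0313, 0], [0.0173, -0.0313, 0], [0.0173, -0.0313, 0], [0.0173, -0.0313, 0], [0.0173, -0.0313, 0], [0.0173, -0.0313, 0], [0.0173, -0.0313, 0], [0.0173, -0.0313, 0], [0.0173, -0.0313, 0], [0.0173, -0.0313, 0], [0, 0, 0.03], [0, 0, 0.03], [0, 0, 0], [0, 0, 0]]' --delta_rot '[[0, 0, 0], [0, 0, 0], [0, 0, 0], [0, 0, 0], [0, 0, 0], [0, 0, 0], [0, 0, 0], [0, 0, 0], [0, 0, 0], [0, 0, 0], [0, 0, 0], [0, 0, 0], [0, 0, 0], [0, 0, 0], [0, 0, 0], [0, 0, 0], [0, 0, 0], [0, 0, 0]]' --grip '[1, 1, 1, 1, 1, 1, 1, 1, 1, 1, 1, 1, 1, 1, 1, 1, 1, 1]'

```text
clock: 37.25
tool_pos: [0.4447, -0.2765, 0.1314]
eef_rot: [-0.0, 1.0, -0.0, 0.001]
contact_force: [0.7, -1.0, 0.8]
opening: 0.993
finger_force: 0.0
```

```bash
python3 - <<'E'
from w import *
wrist(["lockring"],"w15"); wrist(["lockring"])
s=r.get_state();print(s["tool_pos"],s["eef_rot"],s["q"].round(3))
E
```

```text
lockring 0.8 [329.6 212.5  74.3] pred [327.5 214.8  74.5] xy [ 0.4425 -0.2747]
lockring 0.67 [330. 212.  74.] pred [328.  214.2  74.5] xy [ 0.4426 -0.2747]
[ 0.4446995  -0.27689356  0.13154212] [-3.14203313e-05  9.99998604e-01 -3.44096685e-04  1.63466462e-03] [ 0.798  0.892 -0.555  1.986  0.931  0.536  1.142]
```

>>> play_rows --translation '[[0.0025, 0.0016, 0.015], [0, 0, 0.018], [0, 0, 0.015], [0, 0, 0.01], [0, 0, 0.0055], [0, 0, 0], [0, 0, 0]]' --delta_rot '[[0, 0.19, 0], [0, 0, 0], [0, 0, 0], [0, 0, 0], [0, 0, 0], [0, 0, 0], [0, 0, 0]]' --grip '[1, 1, 1, 1, 1, 1, 1]'

```text
clock: 38.33
tool_pos: [0.4419, -0.2752, 0.0674]
eef_rot: [-0.0, 1.0, -0.0, -0.001]
contact_force: [0.3, -0.4, 0.7]
opening: 1.002
finger_force: 0.0
```

>>> play_rows --translation '[[0, 0, 0], [0, 0, 0], [0, 0, 0], [0, 0, 0], [0, 0, 0], [0, 0, 0], [0, 0, -0.015], [0, 0, -0.03], [0, 0, -0.03], [0, 0, -0.03], [0, 0, -0.025], [0, 0, 0], [0, 0, 0]]' --delta_rot '[[0, 0, 0], [0, 0, 0], [0, 0, 0], [0, 0, 0], [0, 0, 0], [0, 0, 0], [0, 0, 0], [0, 0, 0], [0, 0, 0], [0, 0, 0], [0, 0, 0], [0, 0, 0], [0, 0, 0]]' --grip '[-1, -1, -1, -1, -1, -1, -1, -1, -1, -1, -1, -1, -1]' --squeeze 15

```text
clock: 39.95
tool_pos: [0.4413, -0.2752, 0.1967]
eef_rot: [-0.0, 1.0, 0.0, -0.001]
contact_force: [0.3, 0.2, -0.2]
opening: 0.586
finger_force: 15.0
```

>>> play_rows --translation '[[-0.0119, 0.0312, 0], [-0.0119, 0.0312, 0], [-0.0119, 0.0312, 0], [-0.0119, 0.0312, 0], [-0.0119, 0.0312, 0], [-0.0119, 0.0312, 0], [-0.0119, 0.0312, 0], [-0.0119, 0.0312, 0], [-0.0119, 0.0312, 0], [-0.0119, 0.0312, 0], [-0.0119, 0.0312, 0], [-0.0119, 0.0312, 0], [-0.0119, 0.0312, 0], [-0.012, 0.031, 0], [0, 0, 0], [0, 0, 0.018], [0, 0, 0.018], [0, 0, 0], [0, 0, 0]]' --delta_rot '[[0, 0, 0], [0, 0, 0], [0, 0, 0], [0, 0, 0], [0, 0, 0], [0, 0, 0], [0, 0, 0], [0, 0, 0], [0, 0, 0], [0, 0, 0], [0, 0, 0], [0, 0, 0], [0, 0, 0], [0, 0, 0], [0, 0, 0], [0, 0, 0], [0, 0, 0], [0, 0, 0], [0, 0, 0]]' --grip '[-1, -1, -1, -1, -1, -1, -1, -1, -1, -1, -1, -1, -1, -1, -1, -1, -1, -1, -1]'

```text
clock: 42.32
tool_pos: [0.6084, 0.161, 0.1606]
eef_rot: [0.0, 1.0, -0.0, -0.001]
contact_force: [0.4, 0.4, -0.5]
opening: 0.585
finger_force: 15.0
```

```bash
python3 - <<'E'
from w import *
im=r.snapshot("wrist"); b=r.snapshot("side")
s=r.get_state();print(s["tool_pos"],s["eef_rot"],s["contact_force"])
a=cv2.resize(im[100:300,160:500],None,fx=1.2,fy=1.2); b=cv2.resize(b[120:200,250:370],None,fx=3,fy=3)
cv2.imwrite("pics/c16.png",np.hstack([a,b]))
E
```

```text
[0.60876253 0.16146979 0.16127567] [ 1.14352097e-04  9.99999878e-01  2.66821331e-04 -3.98738601e-04] [ 0.68116112 -0.07301906 -1.40724893]
```

View pics/c16.png

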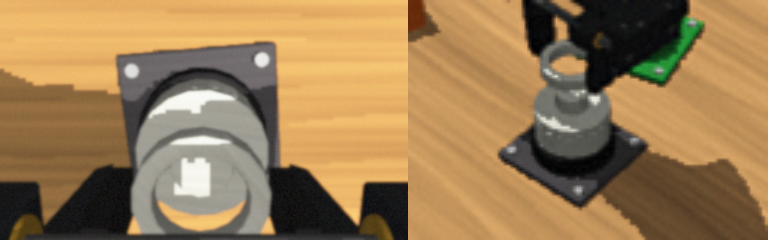

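>>> play_rows --translation '[[0, 0, 0.007], [0, 0, 0.007], [0, 0, 0.007], [0, 0, 0.007], [0, 0, 0.004], [0, 0, 0.0023], [0, 0, 0], [0, 0, 0]]' --delta_rot '[[0, 0, 0], [0, 0, 0], [0, 0, 0], [0, 0, 0], [0, 0, 0], [0, 0, 0], [0, 0, 0], [0, 0, 0]]' --grip '[-1, -1, -1, -1, -1, -1, -1, -1]'

```text
clock: 43.42
tool_pos: [0.6086, 0.1615, 0.1267]
eef_rot: [-0.0, 1.0, 0.0, -0.001]
contact_force: [-0.8, -0.5, -0.0]
opening: 0.586
finger_force: 15.0
```

>>> play_rows --translation '[[0, 0, 0.0007], [0, 0, 0], [0, 0, 0], [0, 0, 0], [0, 0, 0], [0, 0, -0.02], [0, 0, -0.03], [-0.026, 0, -0.02], [-0.026, 0, 0], [-0.026, 0, 0], [0, 0, 0], [0, 0, 0]]' --delta_rot '[[0, 0, 0], [0, 0, 0], [0, 0, 0], [0, 0, 0], [0, 0, 0], [0, 0, 0], [0, 0, 0], [0, 0, 0], [0, 0, 0], [0, 0, 0], [0, 0, 0], [0, 0, 0]]' --grip '[-1, 0.4, 0.5, 0.5, 0.5, 0.5, 0.5, 0.5, 0.5, 0.5, 0.5, 0.5]'

```text
clock: 44.92
tool_pos: [0.6856, 0.1618, 0.1963]
eef_rot: [-0.0, 1.0, 0.0, -0.001]
contact_force: [-0.0, -0.7, 0.2]
opening: 0.748
finger_force: 0.0
```

```bash
python3 - <<'E'
from w import *
G.update({t:(.609,.1615) for t in("lockring","cover","spacer")})
c,im=wrist(["lockring"],"w17",G,.058); screws(c,im)
c=cal("side"); b=r.snapshot("side")
for t,z in(("lockring",.058),("spacer",.026)):
    p=predict(c,t,np.r_[.609,.1615,z]); print(t,p,observe("side",t,p[:2]))
a=cv2.resize(im[0:200,160:460],None,fx=1.2,fy=1.2); b=cv2.resize(b[130:210,250:370],None,fx=3,fy=3)
cv2.imwrite("pics/c17.png",np.hstack([a,b]))
E
```

```text
lockring 0.95 [326.7  89.7  81.3] pred [325.9  88.6  81.6] xy [0.6096 0.162 ]
screws 4 [[0.5685, 0.1961], [0.5748, 0.1217], [0.6429, 0.2025], [0.6492, 0.128]] [0.6089 0.1621]
lockring [304.50003354 152.48608     17.92041542] (array([304.28167939, 153.08575064,  18.09696107]), 0.6)
spacer [304.71074289 160.30596841  23.08597844] (array([305.41460055, 165.20688705,  17.39252713]), 0.53)
```

View pics/c17.png

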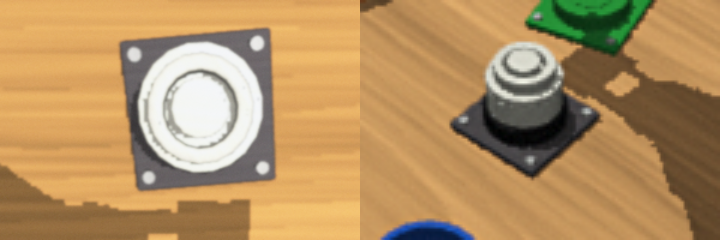

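The lock ring lies flat around the knob at (203,103), the stack is concentric and the gripper is clear of it. I'll hand in.

```bash
python3 -c "
from plant import r
print(r.finish_job())"
```

```text
the job is handed in; nothing more can be done
None
```

The lens, spacer, cover and lock ring are stacked in the black holder, all released, and the job is handed in; the last wrist view put the lock ring within 1 mm of the holder's axis, and no verdict came back.

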